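# Set the bore-depth gauge: feel for the plug, preload the probe, clamp the slide

## Robot

A 6-joint arm with a two-finger parallel gripper is mounted at the origin on a cart in front of the work surface, level with it; the furniture and walls round the work are solid. World frame = base frame: x ahead of the robot, y to its left, z up, the work surface at z = 0. Lengths are in m, angles in rad, forces in N, time in s.
With the tool pointing down it reaches from about 0.25 to 0.775 m from the base axis. Payload 4 kg.
Tool frame: the origin (TCP) lies between the finger pads; the fingertips stand 14 mm ahead of it and the grasp point (between the pads) lies 5 mm behind it; z points along the fingers, y is the line along which they close (so a half turn about z gives the same grasp; the last joint's range is limited). The gripper opens to 94 mm and grips with 3 to 60 N. Pads are 16 mm wide; open, the fingers measure 119 mm over their backs; the gripper's body (75 mm by 177 mm) begins 78 mm behind the grasp point.
Start: joints at [-1.405, 0.087, 1.371, -0, 1.684, -0.103], TCP at [0.146, -0.53, 0.22] pointing down, gripper open.
Joint ranges: [-3.1, 3.1], [-0.76, 2.03], [0.27, 2.55], [-1.08, 4.22], [0.17, 2.65], [-2.57, 2.57]. Speed limits (rad/s): [2.79, 2.79, 3.14, 3.14, 3.14, 3.14].

## Interface

Orientations are given as [roll, pitch, yaw] about the fixed x, y, z axes, in that order (R = Rz(yaw) Ry(pitch) Rx(roll)).
In Python, from bench import robot, snapshot gives the robot as it stands.
- The arm moves only by the tool carry_out, never from a script. Its argument "motion" is text: rows parted by semicolons, each of 4 numbers parted by spaces: the shift along the tool's x, y, z each as a share of 0.15 m, from -1 to 1, then the turn about the tool's z as a share of 180 degrees, from -1 to 1. A call has exactly 8 rows; each row is the pose to reach, as a shift and turn from the pose commanded when the call began, along the tool's axes at that moment, turning the shorter way round; what a row does not reach only later rows make up. A row lasts 1/10 s, in which the tool goes at most 50 mm and 8.59 degrees, less where a joint would pass 70% of its speed; a pose out of reach is approached as far as the arm can. A call with a number of a shift or a turn outside -1 to 1 is refused whole. A call with a gripper value outside its range is refused whole. "grip" is the opening, from -1 (shut) to 1 (fully open), set as the call begins (left out, the last holds). The fingers move at their own pace and stop on an object; the grip force is fixed at half the most. Time passes only in rows, so rows that repeat a pose let the fingers close, or fill a call up. It gives the time, the measured TCP pose, the force, the opening and the grip force at its end, in the units of the state.
- robot.get_obs(): the state, without advancing time (a new reading comes with each control period).
- snapshot(name): name is "side" or "top"; returns a dict with "image" (420x560x3 uint8, red, green, blue), "fx", "fy", "cx", "cy" (pixels), "pose" (4x4, takes a point from camera to world coordinates). Camera axes: x right, y up, looking along -z (the intrinsics and any distortion apply to the point x, -y, -z); pixel columns grow to the right and rows downward; lengths in m; the calibration is good to about 2 mm. A picture is of the moment at which its call begins. There is no depth.
- robot.close_job(): hands the job in; it is judged then, once.
The state is a dict: "time": time; "joint_positions": joint angles; "qvel": joint speeds; "joint_torque": joint torques, N m; "tool_pos": TCP position; "ee_rot": TCP orientation; "wrist_force": force on the tool from outside, world axes, zero at the start; "wrist_torque": the same for the moment, N m; "width": finger opening in m; "finger_force": force on a finger pad.
Only numpy, scipy, OpenCV 4.12 (cv2) and the standard library are available. Lean on these libraries where they do the work, as an engineer would, in place of code of your own. Each camera call takes 0.05 s, during which the arm holds its last target. There are 200 camera calls.

## Task

Set the bench depth gauge on the bush that lies in its V: push the carriage along by its thumb plate, gently, so that the probe enters the bore, meets the hidden plug, carries the bush hard against the back stop, and is itself pressed in by 4 to 5 mm, never near the end of its 10 mm stroke. Then flip the carriage's bat lever over its centre to the far side to clamp it. Leave the standing bushes and the dark setting master where they are.

Things in the scene. Friction and masses are not known exactly. Their poses are not given: they have to be found in the camera images.
- gauge: Bench depth gauge, bolted down: grey bed 112 x 380 mm, 20 mm high. Origin: middle of the bed, on the bench; x away from the robot, y to the left along the rails (turned up to 13 degrees), z up. From left (+y) to right: upright back stop, V cradle for the bush, two round rails (tops 40 mm high) for the carriage, end block (y -180 to -192 mm, 44 mm high). The gauging axis is x = 0, 62 mm high.
- carriage (a joint): Travel of the aluminium carriage along the gauge's +y, in m, 0 to 0.14 (starts at 0 to 0.03). Its block is 88 mm in x, 75 mm in y, its top 78 mm high, its middle at y = -125 mm + travel. It drags with about 9 N, plus 15 N per m/s, and stays where it is left.
- push_plate (a point): Middle of the rear (-y) face of the thumb plate at the back of the carriage, a steel plate 60 mm wide in x that reaches from 36 to 102 mm above the bench (this point is 77 mm high). Push here along the gauge's +y. Clear space behind it above 50 mm.
- probe (a joint): How far the probe rod is pressed into the carriage, in m: 0 free, 0.010 end of its stroke. Spring of 1.5 N per mm, no preload: 4 to 5 mm adds 6 to 7.5 N to the push. Wanted at the end: 2.5 to 6.5 mm.
- probe_tip (a point): Ball tip of the probe, a steel rod 9 mm thick that stands out of the carriage's front along +y on the gauging axis (122.5 mm ahead of the carriage's middle when free).
- bush_centre (a point): Middle of the loose bush in the V: turned aluminium with two grooves, 70 mm thick, 74 mm long, axis along the gauge's y. It starts 6 to 25 mm short of the back stop; against the stop this point is 37 mm from its face. It slides at about 2 to 4 N, so the probe, pushing on the plug, carries it along (itself pressed in by 1 to 3 mm) until it meets the stop.
- clamp (a joint): Bat lever on the carriage, in rad: 0 leaning to the robot's side (free) to 1.1 leaning to the far side (clamped), upright at 0.55. It springs over its centre to either end; about 4 N near its end flips it. Its pivot lies along the gauge's y, 86 mm high at x = 0, 20 mm ahead (+y) of the carriage's middle. Clamped, a brake shoe holds the carriage fast.
- clamp_tip (a point): Middle of the lever's black end, 15 mm thick, 56 mm from the pivot. The lever below it is 9 mm thick; the ears beside its pivot reach 92 mm above the bench.
- waiting_a: Bush like the one in the gauge, standing at the back left, 70 mm wide, 74 mm high; origin under its middle. Leave alone.
- waiting_b: The other standing bush. Leave alone.
- master: Dark setting master standing at the back, 56 mm wide, 53 mm high; origin under its middle. Leave alone.
- back_stop (a point): Point of the gauging axis on the face of the back stop (at the gauge's y = +150 mm), an upright grey plate 96 mm wide, 105 mm high.
- bore_mouth (a point): Centre of the bore's mouth in the bush's front (-y) end. The bore is about 32 mm wide. A steel plug is pressed fast in it, its face 20 to 42 mm inside the mouth, different each time and not to be seen.

How it is judged:
By the outcome, as a careful person would: the job done as asked, in the order asked, and still so for the second after the job is handed in, with the robot touching nothing.
It also fails if it takes over 45 s, if anything falls off the work surface, if the arm or the gripper's body presses on something with over 40 N, if the wrist force passes 120 N, or if a joint passes its speed limit or range.

## Working session

There is one attempt and no reset: what is moved stays moved. The work goes in short steps, Python scripts to look and compute and a tool call to move; the robot and the scene stay as the last step left them, time stands still between calls to the robot, and variables do not carry over. Pictures are saved under pics/ and viewed, at most 10 in all, crops included, and the job is handed in when it is done.

Besides the shell and the picture viewer there is one more tool, called after ">>>" in YAML: its name, and indented under it one key for each argument. carry_out: Moves the arm, as the interface text tells. Shift numbers are shares of 0.15 m and turn numbers shares of 180 degrees, none past 1 either way. Its arguments: {"type":"object","properties":{"motion":{"type":"string"},"grip":{"type":"number"}},"required":["motion"]}

```bash
mkdir -p pics; ls; cat > h.py <<'E'
import numpy as np, cv2
from bench import robot, snapshot
def snap(n,f):
    s=snapshot(n); cv2.imwrite('pics/'+f+'.png',s['image'][:,:,::-1]); np.savez('pics/'+f,**{k:s[k] for k in s}); return s
def ray(s,u,v):
    d=np.array([(u-s['cx'])/s['fx'],-(v-s['cy'])/s['fy'],-1]); P=np.array(s['pose']); return P[:3,3],P[:3,:3]@d
def atz(s,u,v,z):
    o,d=ray(s,u,v); return o+d*(z-o[2])/d[2]
def proj(s,p):
    P=np.array(s['pose']); c=P[:3,:3].T@(np.array(p)-P[:3,3]); return s['cx']+s['fx']*c[0]/-c[2], s['cy']-s['fy']*c[1]/-c[2]
E
python3 - <<'E'
from h import *
for n in('side','top'):
    s=snap(n,n+'0'); print({k:s[k] for k in s if k!='image'})
print(robot.get_obs())
E
```

```text
pics
{'fx': 450.92369577804027, 'fy': 450.92369577804027, 'cx': 284.09047283774515, 'cy': 201.44141926786654, 'pose': array([[ 0.99841614, -0.00498937, -0.05603858,  0.50972502],
       [-0.05019808,  0.37076461, -0.92736927, -0.76672053],
       [ 0.02540411,  0.92871347,  0.36992691,  0.44304346],
       [ 0.        ,  0.        ,  0.        ,  1.        ]])}
{'fx': 539.9810605859373, 'fy': 539.9810605859373, 'cx': 272.2081110378305, 'cy': 215.8532594850128, 'pose': array([[-0.0076235 ,  0.9925162 , -0.12187482,  0.43742822],
       [-0.99993532, -0.00859504, -0.0074479 ,  0.08108905],
       [-0.00843968,  0.12181016,  0.99251753,  1.21162811],
       [ 0.        ,  0.        ,  0.        ,  1.        ]])}
{'time': 0.1, 'joint_positions': array([-1.40504653e+00,  8.78803584e-02,  1.37209113e+00, -1.60972329e-05,
        1.68354681e+00, -1.03087323e-01]), 'qvel': array([ 0.00150519, -0.00346105, -0.00268101, -0.00058666,  0.00024255,
        0.00103642]), 'joint_torque': array([ 1.03837789e-03, -3.41253018e+01, -3.03301585e+01,  7.18314294e-02,
        3.03900533e-02, -9.86751911e-05]), 'tool_pos': array([ 0.14600856, -0.52980107,  0.21842765]), 'ee_rot': array([-3.13967558e+00, -1.82244785e-04,  2.68835153e-01]), 'wrist_force': array([1.28908882, 0.09381916, 0.15125556]), 'wrist_torque': array([0.02567269, 0.0304215 , 0.01584065]), 'finger_force': 0.0, 'width': 0.09399845695177572}
```

View pics/top0.png

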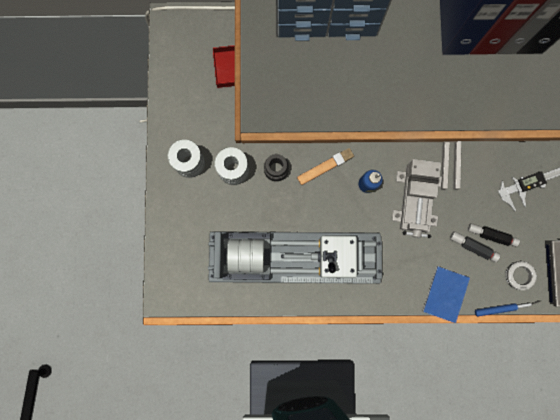

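View pics/side0.png

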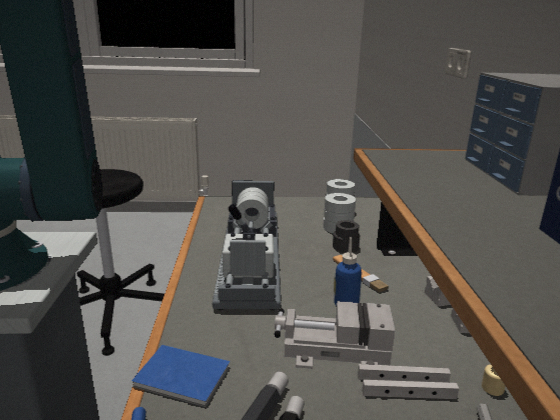

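Top: gauge spans cols 208–382, rows 230–284, with the carriage at about (340,257) and the bush at (248,257). Side: carriage, lever (235,212) leaning to the robot's side, bush behind. I'll zoom in on both.

```bash
python3 - <<'E'
import cv2
a=cv2.imread('pics/top0.png')[222:292,200:394]; cv2.imwrite('pics/topc.png',cv2.resize(a,None,fx=4,fy=4,interpolation=cv2.INTER_CUBIC))
a=cv2.imread('pics/side0.png')[170:315,200:300]; cv2.imwrite('pics/sidec.png',cv2.resize(a,None,fx=4,fy=4,interpolation=cv2.INTER_CUBIC))
E
```

```text
(no output)
```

View pics/topc.png

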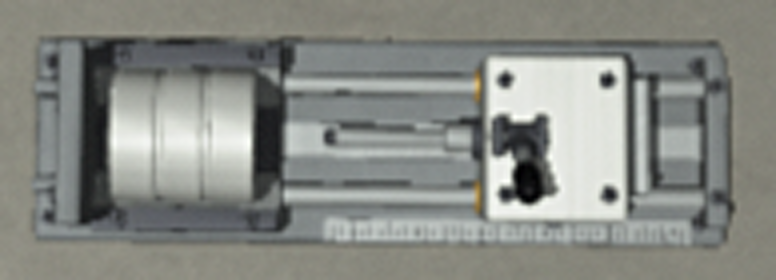

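View pics/sidec.png

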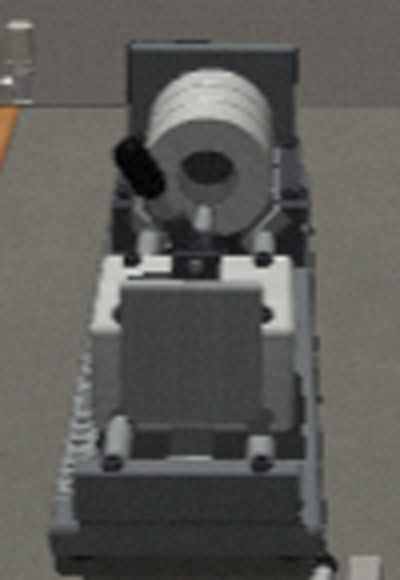

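Top crop: bed corners (38,40),(722,43),(724,243),(35,240). Block top corners (484,57),(626,57),(630,219),(487,219). Probe tip (328,135), bush ends at 108 and 253, stop face at 82, plate rear edge about 659, lever end (533,183).

```bash
cat >> h.py <<'E'
class L(dict): pass
def load(f): z=np.load('pics/'+f+'.npz'); return {k:z[k] for k in z}
E
python3 - <<'E'
from h import *
from scipy.optimize import least_squares
s=load('top0'); t=load('side0')
F=lambda u,v:(200+(u+.5)/4-.5,222+(v+.5)/4-.5)
G=lambda u,v:(200+(u+.5)/4-.5,170+(v+.5)/4-.5)
def g2w(p,q):
    c,sn=np.cos(p[2]),np.sin(p[2]); return np.array([p[0]+c*q[0]-sn*q[1],p[1]+sn*q[0]+c*q[1],q[2]])
# gauge points; third = uses travel
pts=[((38,40),(.056,.190,.02),0),((722,43),(.056,-.19,.02),0),((724,243),(-.056,-.19,.02),0),((35,240),(-.056,.19,.02),0),
((484,57),(.044,-.0875,.078),1),((626,57),(.044,-.1625,.078),1),((630,219),(-.044,-.1625,.078),1),((487,219),(-.044,-.0875,.078),1),
((82,40),(.048,.150,.105),0),((82,222),(-.048,.150,.105),0),((326,135),(0,-.0025,.062),1)]
spts=[((127,43),(-.048,.15,.105),0),((298,43),(.048,.15,.105),0)]
def res(p):
    r=[]
    for S,C,PP in((s,F,pts),(t,G,spts)):
        for px,q,m in PP:
            q=np.array(q,float); q[1]+=m*p[3]
            r+=list(np.array(proj(S,g2w(p,q)))-C(*px))
    return r
o=least_squares(res,[.5,0.03,0,.01],loss='soft_l1'); p=o.x
print('pose',p,'yaw deg',np.degrees(p[2])); print(np.round(np.array(res(p)).reshape(-1,2),1).tolist())
def w2g(w): c,sn=np.cos(p[2]),np.sin(p[2]); d=w-np.array([p[0],p[1],0]); return np.array([c*d[0]+sn*d[1],-sn*d[0]+c*d[1],w[2]])
for n,px,z in (('plate rear top',(659,135),.102),('bush L',(108,130),.09),('bush R',(253,130),.09),('lever',(533,183),.086+.056*np.cos(.55)),('stop',(82,130),.105),('tip',(326,135),.062)):
    w=atz(s,*F(*px),z); print(n,w.round(4),w2g(w).round(4))
for px in ((122,283),(262,288)): w=atz(t,*G(*px),.102); print('plate side',w.round(4),w2g(w).round(4))
w=atz(s,*F(0,0),0)
np.save('gp.npy',p)
E
```

```text
pose [ 0.49273182  0.04373963 -0.01513914  0.03168712] yaw deg -0.867408627674725
[[-1.2, -0.8], [-0.6, -0.4], [-0.2, 0.6], [-1.6, 0.0], [0.3, -1.2], [0.5, -1.0], [0.0, 0.6], [-0.3, 0.4], [1.9, -0.7], [1.0, 0.7], [-0.7, 0.3], [-0.5, 2.0], [-0.5, 2.6]]
plate rear top [ 0.4905 -0.0988  0.102 ] [-1.000e-04 -1.426e-01  1.020e-01]
bush L [0.4959 0.1848 0.09  ] [0.0011 0.1411 0.09  ]
bush R [0.4953 0.1095 0.09  ] [0.0016 0.0658 0.09  ]
lever [ 0.4657 -0.0305  0.1337] [-0.026  -0.0747  0.1337]
stop [0.4952 0.1967 0.105 ] [0.0002 0.153  0.105 ]
tip [0.4938 0.0714 0.062 ] [0.0006 0.0277 0.062 ]
plate side [ 0.4623 -0.0884  0.102 ] [-0.0284 -0.1325  0.102 ]
plate side [ 0.5206 -0.093   0.102 ] [ 0.03   -0.1363  0.102 ]
```

>>> carry_out:
  motion: "0.15 -0.1 0 -0.04;0.35 -0.23 0 -0.08;0.55 -0.36 0 -0.12;0.75 -0.49 0 -0.16;0.9 -0.6 0 -0.2;1 -0.65 0 -0.24;1 -0.65 0 -0.28;1 -0.65 0 -0.31"
  grip: -1

```text
time: 0.9
tool_pos: [0.2652, -0.3956, 0.219]
ee_rot: [-3.141, -0.001, 1.249]
wrist_force: [-0.1, 0.3, 1.1]
width: 0.0336
finger_force: 0.0
```

>>> carry_out:
  motion: "0.15 0.12 0 -0.02;0.35 0.28 0 -0.05;0.55 0.45 0 -0.08;0.75 0.62 0 -0.1;0.9 0.78 0 -0.1;1 0.87 0 -0.1;1 0.87 0 -0.1;1 0.87 0 -0.1"

```text
time: 1.7
tool_pos: [0.4364, -0.2963, 0.2189]
ee_rot: [-3.14, -0.0, 1.558]
wrist_force: [-0.7, -0.3, -0.0]
width: 0.0004
finger_force: 0.0
```

>>> carry_out:
  motion: "0.2 0.08 0 0;0.45 0.18 0 0;0.7 0.28 0 0;0.9 0.34 0.1 0;0.98 0.355 0.3 0;0.98 0.355 0.5 0;0.98 0.355 0.7 0;0.98 0.355 0.75 0"

```text
time: 2.5
tool_pos: [0.4887, -0.1501, 0.1031]
ee_rot: [-3.134, -0.002, 1.555]
wrist_force: [-0.9, -0.1, 0.7]
width: 0.0004
finger_force: 0.0
```

```bash
python3 - <<'E'
from h import *
s=snap('side','side1'); a=cv2.imread('pics/side1.png')[90:330,120:380]; cv2.imwrite('pics/side1c.png',cv2.resize(a,None,fx=2.4,fy=2.4,interpolation=cv2.INTER_CUBIC)); o=robot.get_obs(); print(o['tool_pos'],o['ee_rot'],o['wrist_force'])
E
```

```text
[ 0.4892511  -0.15028724  0.10366078] [-3.13539845e+00 -2.05582976e-03  1.55531270e+00] [-0.31726592 -0.47734488  0.39401101]
```

View pics/side1c.png

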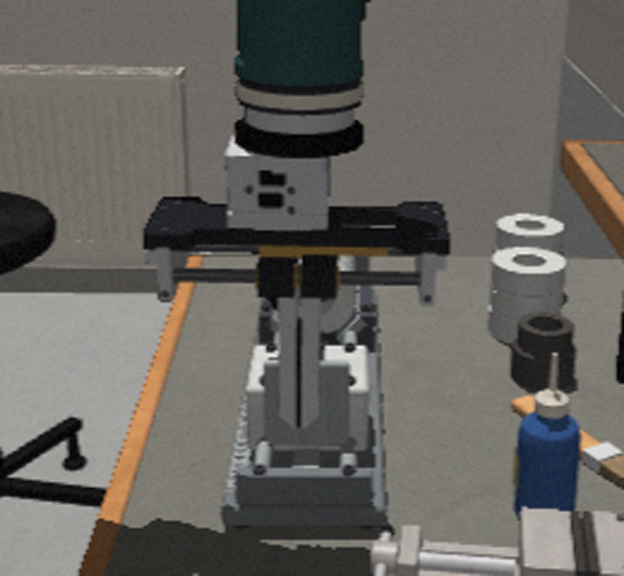

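Fingers are closed and centred on the thumb plate (crop ~(298,400)), clear of the end block. Descending and closing in.

>>> carry_out:
  motion: "0 0 0.05 0;0 0 0.1 0;0 0 0.15 0;0.04 0 0.178 0;0.09 0 0.178 0;0.14 0 0.178 0;0.18 0 0.178 0;0.2 0 0.178 0"

```text
time: 3.35
tool_pos: [0.4926, -0.1194, 0.0807]
ee_rot: [3.141, 0.0, 1.558]
wrist_force: [-0.3, -0.2, 0.4]
width: 0.0003
finger_force: 0.0
```

>>> carry_out:
  motion: "0.03 0 0 0;0.06 0 0 0;0.09 0 0 0;0.12 0 0 0;0.15 0 0 0;0.18 0 0 0;0.21 0 0 0;0.24 0 0 0"

```text
time: 4.15
tool_pos: [0.4929, -0.0878, 0.0804]
ee_rot: [3.141, 0.008, 1.556]
wrist_force: [-0.2, -10.1, -0.8]
width: 0.0006
finger_force: 4.8
```

>>> carry_out:
  motion: "0.02 0 0 0;0.04 0 0 0;0.06 0 0 0;0.08 0 0 0;0.1 0 0 0;0.12 0 0 0;0.14 0 0 0;0.16 0 0 0"

```text
time: 4.95
tool_pos: [0.4932, -0.0638, 0.0804]
ee_rot: [3.141, 0.008, 1.556]
wrist_force: [-0.6, -9.6, -1.6]
width: 0.0003
finger_force: 4.7
```

>>> carry_out:
  motion: "0.005 0 0 0;0.01 0 0 0;0.015 0 0 0;0.02 0 0 0;0.025 0 0 0;0.03 0 0 0;0.035 0 0 0;0.04 0 0 0"

```text
time: 5.75
tool_pos: [0.4933, -0.0578, 0.0804]
ee_rot: [3.141, 0.007, 1.556]
wrist_force: [-0.1, -10.1, -0.6]
width: 0.0008
finger_force: 4.6
```

>>> carry_out:
  motion: "0.005 0 0 0;0.01 0 0 0;0.015 0 0 0;0.02 0 0 0;0.025 0 0 0;0.03 0 0 0;0.035 0 0 0;0.04 0 0 0"

```text
time: 6.55
tool_pos: [0.4934, -0.0517, 0.0804]
ee_rot: [3.141, 0.007, 1.556]
wrist_force: [-1.0, -9.7, -0.8]
width: 0.0003
finger_force: 4.6
```

>>> carry_out:
  motion: "0.005 0 0 0;0.01 0 0 0;0.015 0 0 0;0.02 0 0 0;0.025 0 0 0;0.03 0 0 0;0.035 0 0 0;0.04 0 0 0"

```text
time: 7.35
tool_pos: [0.4935, -0.0458, 0.0804]
ee_rot: [3.141, 0.007, 1.556]
wrist_force: [0.6, -8.4, -0.9]
width: 0.0003
finger_force: 4.6
```

>>> carry_out:
  motion: "0.005 0 0 0;0.01 0 0 0;0.015 0 0 0;0.02 0 0 0;0.025 0 0 0;0.03 0 0 0;0.035 0 0 0;0.04 0 0 0"

```text
time: 8.15
tool_pos: [0.4936, -0.04, 0.0804]
ee_rot: [3.141, 0.008, 1.556]
wrist_force: [-0.1, -9.7, -0.4]
width: 0.0002
finger_force: 5.1
```

>>> carry_out:
  motion: "0.004 0 0 0;0.008 0 0 0;0.012 0 0 0;0.016 0 0 0;0.02 0 0 0;0.024 0 0 0;0.028 0 0 0;0.032 0 0 0"

```text
time: 8.95
tool_pos: [0.4937, -0.036, 0.0804]
ee_rot: [3.141, 0.01, 1.555]
wrist_force: [-0.4, -12.6, -1.6]
width: 0.0001
finger_force: 5.9
```

```bash
python3 - <<'E'
from h import *
s=snap('top','top2'); a=cv2.imread('pics/top2.png')[222:292,200:394]; cv2.imwrite('pics/top2c.png',cv2.resize(a,None,fx=4,fy=4,interpolation=cv2.INTER_CUBIC))
for i in range(6):
    o=robot.get_obs(); print(o['wrist_force'].round(2),round(o['finger_force'],2),o['joint_torque'].round(2),o['tool_pos'].round(4)); snapshot('top')
E
```

```text
[ -0.09 -11.53  -1.33] 5.75 [  5.64 -30.21 -27.82   3.57   0.62  -0.  ] [ 0.4937 -0.0359  0.0804]
[ -0.3  -10.92  -1.56] 5.7 [  5.66 -30.24 -27.82   3.56   0.62   0.  ] [ 0.4937 -0.0359  0.0804]
[ -0.4  -10.47  -0.7 ] 5.7 [  5.65 -30.23 -27.82   3.56   0.61  -0.  ] [ 0.4937 -0.0359  0.0804]
[ -1.25 -11.73  -0.9 ] 5.69 [  5.64 -30.23 -27.82   3.56   0.61  -0.  ] [ 0.4937 -0.0359  0.0804]
[ -0.96 -10.46  -0.45] 5.69 [  5.63 -30.23 -27.82   3.55   0.61  -0.  ] [ 0.4937 -0.0359  0.0804]
[ -0.58 -11.88  -0.27] 5.68 [  5.63 -30.23 -27.82   3.55   0.61  -0.  ] [ 0.4937 -0.0359  0.0804]
```

View pics/top2c.png

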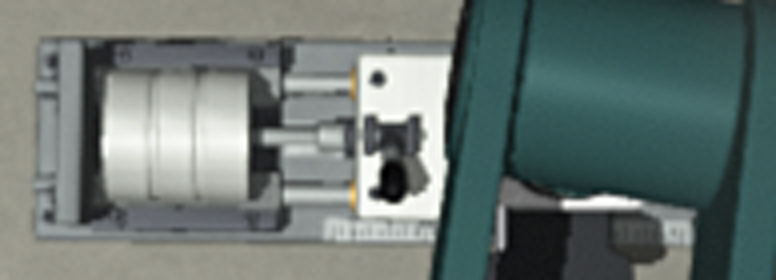

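Bush has moved about 3 mm (right edge 253→248), the probe is in the bore, and `finger_force` gives a clean signal (4.6 free → 5.9 sliding). Continuing in small steps.

>>> carry_out:
  motion: "0.003 0 0 0;0.006 0 0 0;0.009 0 0 0;0.012 0 0 0;0.015 0 0 0;0.018 0 0 0;0.021 0 0 0;0.024 0 0 0"

```text
time: 10.1
tool_pos: [0.4937, -0.0324, 0.0804]
ee_rot: [3.141, 0.01, 1.555]
wrist_force: [0.8, -13.0, -0.7]
width: 0.0004
finger_force: 5.9
```

>>> carry_out:
  motion: "0.0015 0 0 0;0.003 0 0 0;0.0045 0 0 0;0.006 0 0 0;0.0075 0 0 0;0.009 0 0 0;0.0105 0 0 0;0.012 0 0 0"

```text
time: 10.9
tool_pos: [0.4938, -0.0306, 0.0804]
ee_rot: [3.141, 0.01, 1.555]
wrist_force: [-0.2, -12.5, -1.3]
width: 0.0005
finger_force: 5.8
```

>>> carry_out:
  motion: "0.0015 0 0 0;0.003 0 0 0;0.0045 0 0 0;0.006 0 0 0;0.0075 0 0 0;0.009 0 0 0;0.0105 0 0 0;0.012 0 0 0"

```text
time: 11.7
tool_pos: [0.4938, -0.0288, 0.0804]
ee_rot: [3.141, 0.01, 1.555]
wrist_force: [0.6, -10.9, -0.3]
width: 0.0005
finger_force: 5.8
```

>>> carry_out:
  motion: "0.0015 0 0 0;0.003 0 0 0;0.0045 0 0 0;0.006 0 0 0;0.0075 0 0 0;0.009 0 0 0;0.0105 0 0 0;0.012 0 0 0"

```text
time: 12.5
tool_pos: [0.4938, -0.027, 0.0804]
ee_rot: [3.141, 0.01, 1.555]
wrist_force: [0.1, -12.2, -0.9]
width: 0.0001
finger_force: 5.8
```

>>> carry_out:
  motion: "0.0015 0 0 0;0.003 0 0 0;0.0045 0 0 0;0.006 0 0 0;0.0075 0 0 0;0.009 0 0 0;0.0105 0 0 0;0.012 0 0 0"

```text
time: 13.3
tool_pos: [0.4938, -0.0254, 0.0804]
ee_rot: [3.141, 0.01, 1.555]
wrist_force: [0.1, -12.4, -0.7]
width: 0.0003
finger_force: 6.2
```

>>> carry_out:
  motion: "0.0015 0 0 0;0.003 0 0 0;0.0045 0 0 0;0.006 0 0 0;0.0075 0 0 0;0.009 0 0 0;0.0105 0 0 0;0.012 0 0 0"

```text
time: 14.1
tool_pos: [0.4939, -0.0243, 0.0804]
ee_rot: [3.141, 0.011, 1.555]
wrist_force: [0.4, -14.8, -1.4]
width: 0.0006
finger_force: 7.0
```

The bush has met the stop, with the probe at about 3.2 mm. I need about 1.3 mm more.

>>> carry_out:
  motion: "0.0015 0 0 0;0.003 0 0 0;0.0045 0 0 0;0.006 0 0 0;0.0075 0 0 0;0.009 0 0 0;0.0105 0 0 0;0.012 0 0 0"

```text
time: 14.9
tool_pos: [0.4939, -0.0231, 0.0804]
ee_rot: [3.141, 0.013, 1.555]
wrist_force: [-0.5, -16.1, -1.5]
width: 0.0003
finger_force: 7.8
```

```bash
python3 - <<'E'
from h import *
s=snap('top','top3'); a=cv2.imread('pics/top3.png')[222:292,200:394]; cv2.imwrite('pics/top3c.png',cv2.resize(a,None,fx=4,fy=4,interpolation=cv2.INTER_CUBIC))
F=[]
for i in range(3):
    o=robot.get_obs(); F.append(o['wrist_force'][1]); print(round(o['finger_force'],2),o['tool_pos'].round(4)); snapshot('top')
print(F)
E
```

```text
7.72 [ 0.4939 -0.0231  0.0805]
7.7 [ 0.4939 -0.0231  0.0804]
7.7 [ 0.4939 -0.0231  0.0804]
[np.float64(-15.656400853517967), np.float64(-15.291205357515636), np.float64(-14.249997100351782)]
```

View pics/top3c.png

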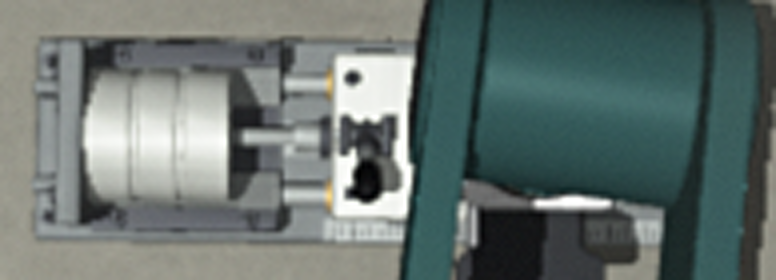

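Bush sits against the stop (left edge at ~83, stop face ~82) and the probe is at about 4.3 mm by both travel and force. I'll back off, then go round to the lever's near side.

>>> carry_out:
  motion: "-0.05 0 0 0;-0.15 0 0 0;-0.27 0 0 0;-0.3 0 -0.2 0;-0.3 0 -0.45 0;-0.3 0 -0.7 0;-0.3 -0.2 -0.8 0;-0.3 -0.4 -0.8 0"

```text
time: 15.9
tool_pos: [0.4344, -0.0613, 0.2037]
ee_rot: [3.135, 0.001, 1.558]
wrist_force: [1.2, 1.0, 1.5]
width: 0.0004
finger_force: 0.0
```

>>> carry_out:
  motion: "0.05 -0.1 0 0;0.2 -0.1 0 0;0.4 -0.1 0 0;0.6 -0.1 0 0;0.68 -0.1 0 0;0.7 -0.1 0 0;0.7 -0.1 0 0;0.7 -0.1 0 0"

```text
time: 16.7
tool_pos: [0.4197, 0.0432, 0.2002]
ee_rot: [-3.141, 0.001, 1.556]
wrist_force: [0.3, 0.6, -0.3]
width: -0.0001
finger_force: 0.0
```

```bash
python3 - <<'E'
from h import *
s=snap('side','side4'); a=cv2.imread('pics/side4.png')[90:330,120:380]; cv2.imwrite('pics/side4c.png',cv2.resize(a,None,fx=2.4,fy=2.4,interpolation=cv2.INTER_CUBIC)); o=robot.get_obs(); print(o['tool_pos'],o['ee_rot'],o['wrist_force'])
E
```

```text
[0.41975421 0.04313271 0.20017827] [-3.14144444e+00  4.53097605e-04  1.55554858e+00] [ 0.08834523  0.42686746 -0.01052852]
```

View pics/side4c.png

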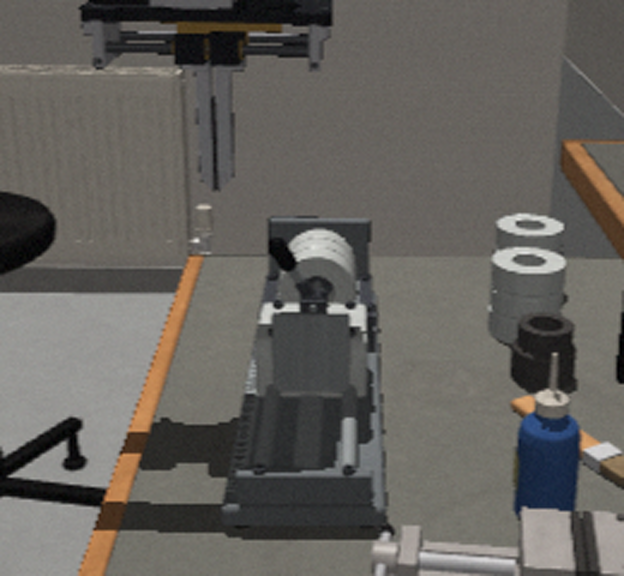

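Fingers are up on the robot's side of the lever, whose black end shows at crop (281,250), still leaning to the robot. Descending, then pushing it over to +x.

>>> carry_out:
  motion: "0.01 0 0.1 0;0.03 0 0.2 0;0.03 0 0.3 0;0.03 0 0.4 0;0.03 0 0.46 0;0.03 0 0.47 0;0.03 0.03 0.47 0;0.03 0.06 0.47 0"

```text
time: 17.55
tool_pos: [0.4297, 0.0481, 0.1307]
ee_rot: [3.14, 0.0, 1.556]
wrist_force: [0.8, 1.0, 0.0]
width: 0.0004
finger_force: 0.0
```

>>> carry_out:
  motion: "0 0.03 0 0;0 0.06 0 0;0 0.09 0 0;0 0.12 0 0;0 0.15 0 0;0 0.18 0 0;0 0.21 0 0;0 0.23 0 0"

```text
time: 18.35
tool_pos: [0.463, 0.048, 0.1299]
ee_rot: [-3.14, 0.0, 1.557]
wrist_force: [-3.2, -0.0, 1.6]
width: 0.0001
finger_force: 1.4
```

>>> carry_out:
  motion: "0 0.03 0 0;0 0.06 0 0;0 0.09 0 0;0 0.12 0 0;0 0.15 0 0;0 0.18 0 0;0 0.19 0 0;0 0.19 0 0"

```text
time: 19.15
tool_pos: [0.4919, 0.0474, 0.1297]
ee_rot: [-3.142, 0.0, 1.557]
wrist_force: [0.2, -0.4, 0.0]
width: 0.0004
finger_force: 0.0
```

>>> carry_out:
  motion: "0 -0.1 0 0;0 -0.25 0 0;0 -0.45 0 0;0 -0.5 -0.2 0;0 -0.6 -0.4 0;0 -0.8 -0.6 0;0 -1 -0.7 0;0 -1 -0.7 0"

```text
time: 19.95
tool_pos: [0.341, 0.0497, 0.2383]
ee_rot: [3.134, 0.0, 1.557]
wrist_force: [0.9, 0.7, -0.2]
width: 0.0002
finger_force: 0.0
```

```bash
python3 - <<'E'
from h import *
b=lambda f,n,r,c,k:cv2.resize(cv2.imread(f'pics/{f}.png')[r[0]:r[1],c[0]:c[1]],None,fx=k,fy=k,interpolation=cv2.INTER_CUBIC)
snap('side','side5'); snap('top','top5')
A=b('side5','',(150,320),(200,300),3.2); B=b('top5','',(222,292),(195,390),2.3)
im=np.zeros((544,320+450,3),np.uint8); im[:A.shape[0],:320]=A; im[:B.shape[0],320:320+B.shape[1]]=B
cv2.imwrite('pics/end.png',im); o=robot.get_obs(); print(o['time'],o['tool_pos'],o['wrist_force'])
E
```

```text
20.05 [0.34189441 0.04959481 0.23511566] [-0.28904608  0.47456683 -0.14980976]
```

View pics/end.png

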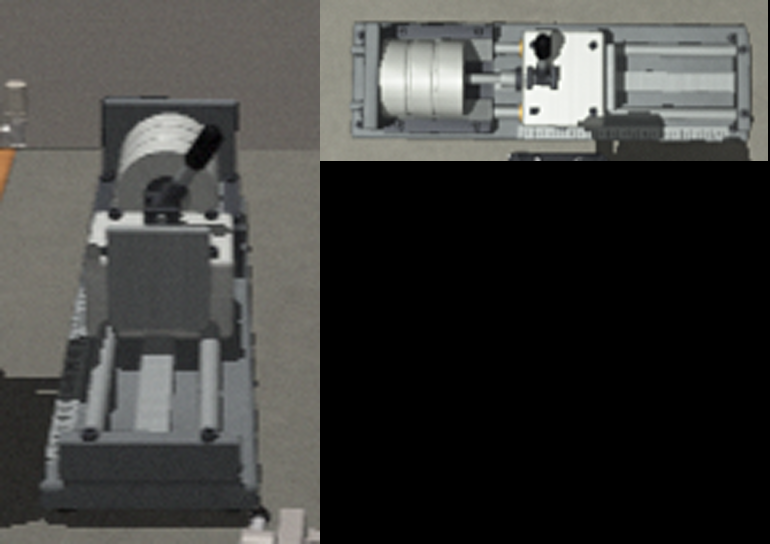

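The lever now leans to the far side (black end at (205,145) in the side view), the bush is still on the stop, and the robot is clear. Handing in.

```bash
python3 -c "
from bench import robot
print(robot.close_job())"
```

```text
the job is handed in; nothing more can be done
None
```

The gauge is set and handed in at about 20 s: the bush sits against the back stop, the probe is pressed in about 4.3 mm (worked out from push force and travel, not read directly), and the lever is clamped to the far side; the arm never went near the standing bushes or the master.

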